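# Fit the slide carrier under both lips of the stage frame

## Robot

A 6-joint arm with a two-finger parallel gripper is mounted at the origin on a cart in front of the work surface, level with it; the furniture and walls round the work are solid. World frame = base frame: x ahead of the robot, y to its left, z up, the work surface at z = 0. Lengths are in m, angles in rad, forces in N, time in s.
With the tool pointing down it reaches from about 0.35 to 0.85 m from the base axis. Payload 8.1 kg.
Tool frame: the origin (TCP) lies between the finger pads; the fingertips stand 8 mm ahead of it and the grasp point (between the pads) lies 11 mm behind it (robot.tip_reach is the y of the fingertips in the tool frame, in m); y points along the fingers, z is the direction in which the jaws open and shut, and the axes are right-handed (so a half turn about y gives the same grasp; the last joint's range is limited). The gripper opens to 93 mm and grips with 3 to 60 N. Pads are 15 mm wide; open, the fingers measure 128 mm over their backs; the gripper's body (75 mm by 188 mm) begins 65 mm behind the grasp point.
Start: joints at [1.202, 0.13, 1.488, -0, 1.523, -0.085], TCP at [0.168, 0.576, 0.227] pointing down, gripper open.
Joint ranges: [-2.96, 2.96], [-0.89, 2.26], [0.02, 2.5], [-1.34, 4.48], [0, 2.73], [-2.66, 2.66]. Speed limits (rad/s): [2.39, 2.39, 2.79, 3.14, 3.14, 3.14].

## Interface

Orientations are given as a rotation vector (axis times angle).
In Python, from plant import robot gives the robot as it stands.
- The arm moves only by the tool carry_out, never from a script. Its argument "increments" is a list of rows, each an object with "linear": the shift along the tool's x, y, z in m, a list of three; "yaw": the turn about the tool's y in rad. A call has 1 to 5 rows; each row is the pose to reach, as a shift and turn from the pose measured when the call began, along the tool's axes at that moment; what a row does not reach only later rows make up. A row lasts 1/8 s, in which the tool goes at most 62.5 mm and 10.7 degrees, less where a joint would pass 70% of its speed; a pose out of reach is approached as far as the arm can. A call with a gripper value outside its range is refused whole. "gripper" is the opening, from 0 (shut) to 1 (fully open), set as the call begins (left out, the last holds). The fingers move at their own pace and stop on an object; "newtons" is the grip in N (left out, the last holds). Time passes only in rows, so rows that repeat a pose let the fingers close. It gives the time, the measured TCP pose, the force and the opening at its end, in the units of the state.
- robot.read_state(): the state, without advancing time (a new reading comes with each control period).
- robot.read_camera(name): name is "scene" or "top" or "wrist"; returns the picture (400x640x3 uint8, blue, green, red); there is no depth.
- robot.camera_params(name): a dict with "fov_y" (degrees; the focal length in pixels is half the picture's height over the tangent of half this angle, whatever the lens; pixels are square), "cx", "cy" (the principal point, pixels), "k1" (the pictures are not rectified: a ray, as slopes to the right and down, at radius r is drawn at 1 + k1 r^2 times it, then the intrinsics apply), "R" (3x3) and "t" (3): a world point X has camera coordinates R X + t. Camera axes: x right, y down, z forward; pixel columns grow to the right and rows downward; lengths in m; the calibration is good to about 2 mm. A picture is of the moment at which its call begins: read the wrist's pose just before it. camera_params takes no time and is no camera call; for the wrist camera it gives the pose at the moment of the call.
- robot.close_job(): hands the job in, once; it reports no verdict.
The state is a dict: "t": time; "q": joint angles; "dq": joint speeds; "joint_torque": joint torques, N m; "tool_pos": TCP position; "orientation": TCP orientation; "force": force on the tool from outside, world axes, zero at the start; "wrist_torque": the same for the moment, N m; "opening": finger opening in m.
Only numpy, scipy, OpenCV 4.12 (cv2) and the standard library are available. Lean on these libraries where they do the work, as an engineer would, in place of code of your own. Each camera call takes 0.05 s, during which the arm holds its last target.

## Task

Fit the longer of the two slide carriers into the grey stage frame: tilt it so that its near end goes under the deep dark lip on the robot's side, push it right home there, level it down into the recess, then slide it away again until it stops under the shallow lip on the far side, so that it lies flat on the recess floor held under both lips, and let go of it. Leave the shorter carrier and the other things on the bench where they are.

Things in the scene. Friction and masses are not known exactly. Their poses are not given: they have to be found in the camera images.
- carrier_long: The longer slide carrier: flat aluminium plate 140 mm long (x), 90 wide (y), 5 thick, two glass slides flush in its top. Across its middle stands a blue grip fin 12 mm thick (x), 60 long (y), top 35 mm above the plate's underside. Origin: centre of the underside; z up. Either end may lead. Lies flat on the bench, 0.15 to 0.31 kg. This is the one to fit.
- carrier_short: The shorter slide carrier: flat aluminium plate 118 mm long (x), 90 wide (y), 5 thick, two glass slides flush in its top. Across its middle stands a blue grip fin 12 mm thick (x), 60 long (y), top 35 mm above the plate's underside. Origin: centre of the underside; z up. Either end may lead. Lies flat on the bench, 0.15 to 0.31 kg. It looks like the longer one but would not be held in the frame; it stays where it lies.
- frame: Stage frame, fixed to the bench, rigid, no spring or catch: grey block 176 mm long (x -87 to +89), 118 wide, origin at the centre of its underside, z up, x towards the deep lip (roughly towards the robot, turned by up to 0.3 rad). When the long carrier is fitted its origin stands at x = -4 mm, z = 8 mm here. Side walls rise 6 mm above the recess floor.
- recess (a point): Centre of the recess floor, 8 mm above the frame's origin, axes as the frame's. The recess runs x -74 to +74, y -49 to +49 mm (4 mm spare on each side of a carrier). A tall microscope stands behind and to the right of the frame, the arm's start lies beyond it: swing past it close to the robot.
- deep_lip (a point): Middle of the lower inner edge of the deep lip, x = +60 mm, 11 mm above the recess floor. The lip covers x +60 to +74 mm and is 4 mm thick. The level long carrier does not pass between the lips (129 mm gap); its +x end goes under here at a tilt of roughly 8 to 18 degrees until it meets the end wall at x = +74.
- shallow_lip (a point): Middle of the lower inner edge of the shallow lip, x = -69 mm, 7.5 mm above the recess floor. The lip covers x -74 to -69 mm and is 4 mm thick. With the carrier against the +x wall its other end clears this lip by 3 mm coming down; slid back 8 mm it meets the -x wall, 5 mm under this lip and 6 mm under the deep one. The plate drags on the floor when pressed; lifted 1 mm it slides free.
- lens_can: Black round can with a white cap, 37 mm across, 64 mm high. Bystander; its origin is the centre of its underside.
- tape_roll: Roll of tan tape lying flat, 100 mm across, 25 mm high. Bystander; its origin is the centre of its underside.
- slide_box: White and blue card box, 32 x 79 x 30 mm. Bystander; its origin is the centre of its underside.
- marker: White marker pen with black cap, 135 mm long, lying. Bystander; its origin is the centre of its underside.

How it is judged:
At the end, for the whole second after the job is handed in: The longer carrier lies flat (0.03 rad) on the recess floor (within 1.5 mm), along the recess, one end at least 2.5 mm under the shallow lip, the other under the deep lip, at rest, released; the shorter carrier, can, tape, slide box and marker are within 30 mm of where they started (x of carrier_long in the frame of frame between -0.006 and -0.0015 m and y of carrier_long in the frame of frame between -0.006 and 0.006 m and z of carrier_long in the frame of frame between 0.0065 and 0.0095 m and angle between the z axis of carrier_long and the z axis of frame, either way round below 0.03 rad and angle between the x axis of carrier_long and the x axis of frame, either way round below 0.09 rad and angle between carrier_long's own z axis and vertical below 0.2 rad and linear speed of carrier_long below 0.01 m/s and distance of each of carrier_short, lens_can, tape_roll, slide_box, marker from where it was at the start of the episode below 0.03 m); the robot touches nothing.
It fails at once if the shorter carrier is moved more than 30 mm (distance of carrier_short from where it was at the start of the episode above 0.03 m).
It fails at once if the lens can is moved more than 30 mm (distance of lens_can from where it was at the start of the episode above 0.03 m).
It fails at once if the tape roll is moved more than 30 mm (distance of tape_roll from where it was at the start of the episode above 0.03 m).
It fails at once if the slide box is moved more than 30 mm (distance of slide_box from where it was at the start of the episode above 0.03 m).
It fails at once if the marker is moved more than 30 mm (distance of marker from where it was at the start of the episode above 0.03 m).
It also fails if it takes over 45 s, if anything falls off the work surface, if the arm or the gripper's body presses on something with over 40 N, if the wrist force passes 120 N, or if a joint passes its speed limit or range.

## Working session

There is one attempt and no reset: what is moved stays moved. The work goes in short steps, Python scripts to look and compute and a tool call to move; the robot and the scene stay as the last step left them, time stands still between calls to the robot, and variables do not carry over. Pictures are saved under pics/ and viewed, and the job is handed in when it is done.

Besides the shell and the picture viewer there is one more tool, called after ">>>" by a JSON object that holds its "name" and its "arguments". carry_out: Moves the arm, as the interface text tells. Its arguments: {"type":"object","properties":{"increments":{"type":"array","items":{"type":"object","properties":{"linear":{"type":"array","items":{"type":"number"}},"yaw":{"type":"number"}}}},"gripper":{"type":"number"},"newtons":{"type":"number"}},"required":["increments"]}

```bash
ls; mkdir -p pics; python3 - <<'E'
from plant import robot
import cv2,numpy as np
s=robot.read_state();print({k:np.round(v,4).tolist() for k,v in s.items()})
print(robot.tip_reach)
for n in("scene","top","wrist"):
    p=robot.camera_params(n);print(n,{k:np.round(v,4).tolist() for k,v in p.items()})
    im=robot.read_camera(n);cv2.imwrite(f"pics/{n}0.png",im)
E
```

```text
pics
{'t': 0.0, 'q': [1.2016, 0.1312, 1.4893, -0.0, 1.523, -0.0854], 'dq': [0.0002, -0.0029, 0.0019, 0.0, -0.0, 0.0001], 'joint_torque': [-0.0015, -55.9817, -49.1767, 0.0765, 0.0349, -0.0001], 'tool_pos': [0.1678, 0.5755, 0.2256], 'orientation': [-1.5611, 0.2231, -0.2225], 'force': [-0.4261, 0.4326, 0.7218], 'wrist_torque': [-0.0078, -0.0376, 0.0241], 'opening': 0.0929}
0.008
scene {'fov_y': 57.2671, 'cx': 323.1232, 'cy': 200.2319, 'k1': -0.0452, 'R': [[0.8522, -0.523, 0.0106], [-0.3117, -0.5239, -0.7927], [0.4202, 0.6723, -0.6095]], 't': [-0.48, 0.205, 1.0645]}
top {'fov_y': 51.9002, 'cx': 315.5994, 'cy': 203.0148, 'k1': 0.0371, 'R': [[0.0173, -0.9998, -0.0058], [-0.9917, -0.0164, -0.1271], [0.127, 0.0079, -0.9919]], 't': [-0.0303, 0.5549, 1.2902]}
wrist {'fov_y': 64.4263, 'cx': 321.5143, 'cy': 206.6489, 'k1': -0.0512, 'R': [[0.2793, 0.9602, -0.0011], [0.9206, -0.2675, 0.2844], [0.2728, -0.0805, -0.9587]], 't': [-0.5995, -0.0343, 0.391]}
```

View pics/scene0.png

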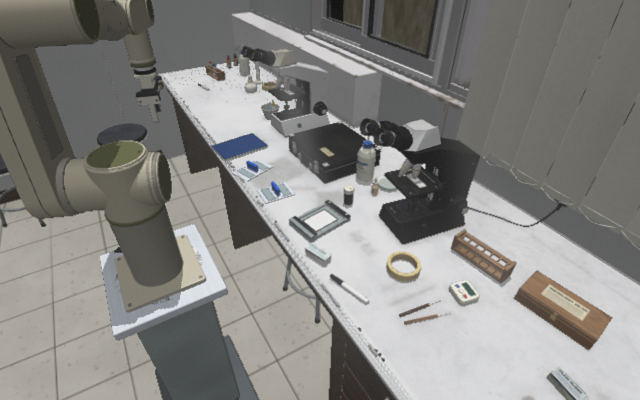

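View pics/top0.png

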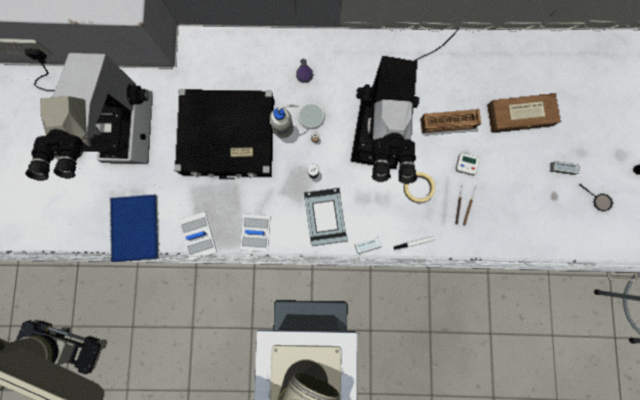

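View pics/wrist0.png

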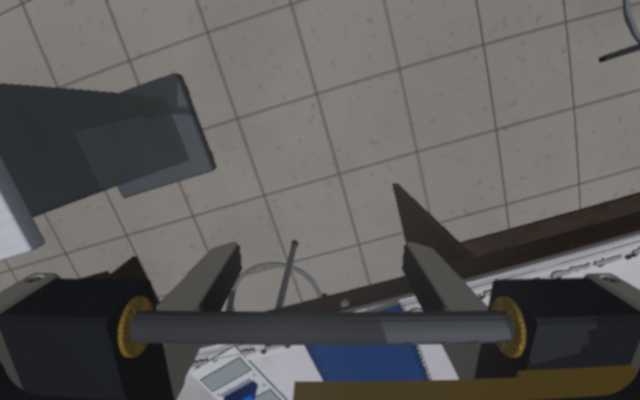

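The top view shows two carriers at about (198,235) and (256,232), and the frame at about (325,216) with its dark lip at the lower side. The can is at (313,171), tape at (419,187), box at (368,246), marker at (413,242). I'll enlarge the crops.

```bash
python3 - <<'E'
import cv2,numpy as np
a=cv2.imread("pics/top0.png")
cv2.imwrite("pics/crop_top.png",cv2.resize(a[150:270,160:360],None,fx=4,fy=4,interpolation=cv2.INTER_CUBIC))
a=cv2.imread("pics/scene0.png")
cv2.imwrite("pics/crop_sc.png",cv2.resize(a[140:270,210:370],None,fx=4.5,fy=4.5,interpolation=cv2.INTER_CUBIC))
E
```

```text
(no output)
```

View pics/crop_top.png

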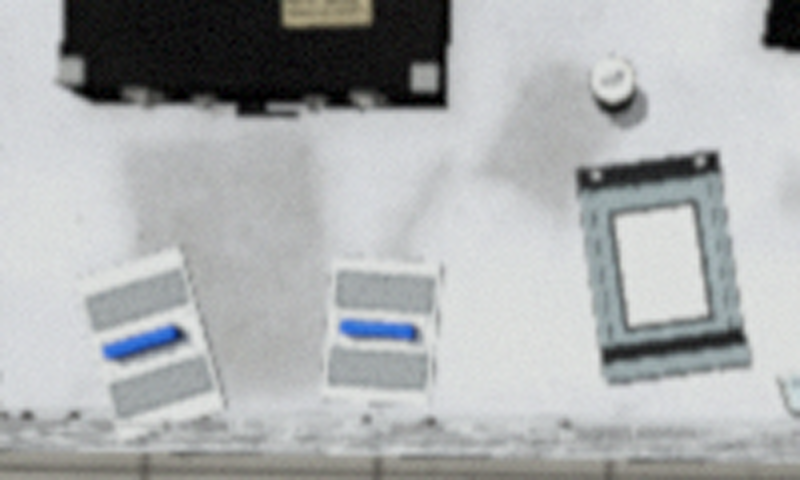

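View pics/crop_sc.png

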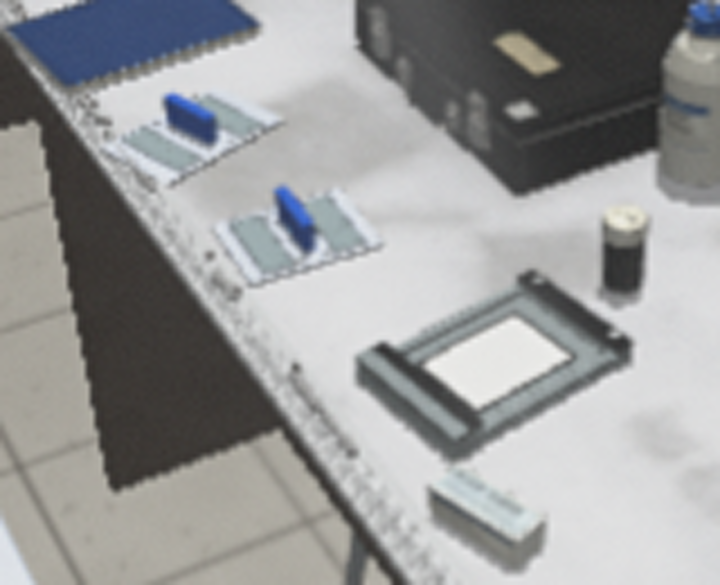

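```bash
cat > h.py <<'E'
import cv2,numpy as np
from scipy.spatial.transform import Rotation as Ro
def K(p):
    f=200/np.tan(np.radians(p["fov_y"])/2)
    return np.array([[f,0,p["cx"]],[0,f,p["cy"]],[0,0,1.]])
def ray(p,uv):
    uv=np.asarray(uv,float).reshape(-1,1,2)
    n=cv2.undistortPoints(uv,K(p),np.array([p["k1"],0,0,0.])).reshape(-1,2)
    R=np.array(p["R"]);t=np.array(p["t"])
    d=np.c_[n,np.ones(len(n))]@R
    return -R.T@t,d
def onz(p,uv,z):
    c,d=ray(p,uv);s=(z-c[2])/d[:,2]
    return (c+d*s[:,None])
def proj(p,X):
    return cv2.projectPoints(np.asarray(X,float).reshape(-1,1,3),cv2.Rodrigues(np.array(p["R"],float))[0],np.array(p["t"],float),K(p),np.array([p["k1"],0,0,0.]))[0].reshape(-1,2)
def tri(p1,u1,p2,u2):
    c1,d1=ray(p1,u1);c2,d2=ray(p2,u2);d1=d1[0];d2=d2[0]
    s=np.linalg.lstsq(np.c_[d1,-d2],c2-c1,rcond=None)[0]
    a,b=c1+s[0]*d1,c2+s[1]*d2
    return (a+b)/2,np.linalg.norm(a-b)
def blue(im,sat=120):
    h=cv2.cvtColor(im,cv2.COLOR_BGR2HSV)
    return cv2.inRange(h,(100,sat,60),(130,255,255))
E
python3 - <<'E'
from h import *
from plant import robot
s=robot.read_state();R=Ro.from_rotvec(s["orientation"]).as_matrix();print("tool axes cols\n",R.round(3))
pw=robot.camera_params("wrist");print("wristcam pos in tool",(R.T@(-np.array(pw["R"]).T@pw["t"]-s["tool_pos"])).round(3),"fwd",(R.T@np.array(pw["R"])[2]).round(3),"right",(R.T@np.array(pw["R"])[0]).round(3))
p=robot.camera_params("top");im=cv2.imread("pics/top0.png")
m=blue(im)
for c in cv2.findContours(m,0,2)[0]:
    a=cv2.contourArea(c)
    if 20<a<500:
        r=cv2.minAreaRect(c);b=cv2.boxPoints(r);print("fin",np.round(r[0],1),np.round(r[1],1),onz(p,[r[0]],.033).round(4),onz(p,b,.035)[:,:2].round(3).tolist())
o=np.array([160,150])
for n,c,z in(("L",[(80,285),(178,248),(222,408),(118,432)],.005),("R",[(335,257),(440,265),(428,402),(325,395)],.005),("frame lipfar",[(577,170),(718,152),(722,172),(582,190)],.0195),("deep",[(604,347),(742,330),(747,345),(608,360)],.023),("framebot",[(607,384),(750,365)],.019),("floor",[(612,212),(696,200),(711,318),(627,328)],.008)):
    w=onz(p,np.array(c)/4+o,z);print(n,w[:,:2].round(3).tolist(),[round(float(np.linalg.norm(w[i]-w[i-1])),3) for i in range(len(w))])
E
```

```text
tool axes cols
 [[ 0.96  -0.001  0.28 ]
 [-0.28  -0.001  0.96 ]
 [-0.    -1.    -0.001]]
wristcam pos in tool [-0.079 -0.158  0.   ] fwd [0.285 0.959 0.001] right [-0.001 -0.001  1.   ]
fin [194.9 235.3] [ 3.6 18.7] [[0.4453 0.3626 0.033 ]] [[0.442, 0.392], [0.459, 0.336], [0.448, 0.332], [0.431, 0.388]]
fin [254. 232.] [18.1  3.1] [[0.459  0.1747 0.033 ]] [[0.456, 0.203], [0.465, 0.203], [0.462, 0.145], [0.452, 0.146]]
fin [279.  113.5] [ 9. 10.] [[0.8531 0.1058 0.033 ]] [[0.868, 0.123], [0.868, 0.089], [0.837, 0.089], [0.837, 0.122]]
L [[0.492, 0.422], [0.523, 0.344], [0.394, 0.301], [0.373, 0.384]] [0.125, 0.084, 0.137, 0.085]
R [[0.518, 0.215], [0.513, 0.128], [0.401, 0.135], [0.405, 0.219]] [0.113, 0.087, 0.112, 0.084]
frame lipfar [[0.592, 0.017], [0.608, -0.098], [0.592, -0.102], [0.575, 0.013]] [0.017, 0.116, 0.017, 0.115]
deep [[0.447, -0.008], [0.463, -0.119], [0.451, -0.123], [0.437, -0.011]] [0.011, 0.112, 0.013, 0.113]
framebot [[0.418, -0.011], [0.435, -0.126]] [0.116, 0.116]
floor [[0.559, -0.012], [0.57, -0.081], [0.473, -0.094], [0.464, -0.026]] [0.096, 0.07, 0.098, 0.069]
```

The left carrier is the longer one: its plate edges measure 137 mm and 125 mm against 112 mm for the other. Its fin is at about (0.445, 0.363). I'll move above it with the jaws along the fin.

>>> {"name": "carry_out", "arguments": {"increments": [{"linear": [0.05,0.0,-0.02],"yaw": -0.1},{"linear": [0.1,0.01,-0.04],"yaw": -0.22},{"linear": [0.15,0.015,-0.06],"yaw": -0.34},{"linear": [0.205,0.02,-0.08],"yaw": -0.46},{"linear": [0.26,0.025,-0.1],"yaw": -0.58}], "gripper": 1.0, "newtons": 15}}

```text
t: 0.78
tool_pos: [0.3905, 0.4055, 0.2006]
orientation: [-1.559, -0.235, 0.237]
force: [0.1, 0.8, 0.6]
opening: 0.0929
```

```bash
cat > st.py <<'E'
from h import *
from plant import robot
s=robot.read_state();R=Ro.from_rotvec(s["orientation"]).as_matrix();P=np.array(s["tool_pos"])
print("t",round(s["t"],2),"pos",P.round(4),"f",np.round(s["force"],1),"open",round(s["opening"],4),"zaxis",R[:,2].round(3),"yaxis",R[:,1].round(3))
def to(tgt,zdir=None):
    d=R.T@(np.array(tgt)-P);print("linear",d.round(4),end=" ")
    if zdir is not None:
        z=np.array([*zdir,0.]);z/=np.linalg.norm(z)
        if z@R[:,2]<0:z=-z
        print("yaw",round(float(np.arctan2(np.cross(R[:,2],z)@R[:,1],R[:,2]@z)),4))
    else:print()
E
python3 -c "
from st import *
to((.445,.363,.2),(-.29,.956))"
```

```text
t 0.78 pos [0.3905 0.4055 0.2006] f [0.1 0.8 0.6] open 0.0929 zaxis [-0.296  0.955 -0.001] yaxis [-0.001 -0.001 -1.   ]
linear [ 0.0395  0.0006 -0.0567] yaw 0.006
```

>>> {"name": "carry_out", "arguments": {"increments": [{"linear": [0.02,0.0,-0.028]},{"linear": [0.04,0.0,-0.057]},{"linear": [0.04,0.0,-0.057]},{"linear": [0.04,0.0,-0.057]}]}}

```text
$.increments[0]: bad value
```

```bash
python3 -c "
from st import *
p=robot.camera_params('wrist');im=robot.read_camera('wrist');cv2.imwrite('pics/w1.png',im)
np.save('w1.npy',p,allow_pickle=True)
m=blue(im)
for c in cv2.findContours(m,0,2)[0]:
    if cv2.contourArea(c)>200:
        r=cv2.minAreaRect(c);b=cv2.boxPoints(r);print(np.round(r[0],1),np.round(r[1],1),b.round(1).tolist(),onz(p,b,.035).round(4).tolist())
"
```

```text
t 0.78 pos [0.3905 0.4055 0.2006] f [0.1 0.8 0.6] open 0.0929 zaxis [-0.296  0.955 -0.001] yaxis [-0.001 -0.001 -1.   ]
[413.5 350.5] [11. 63.] [[382.0, 345.0], [445.0, 345.0], [445.0, 356.0], [382.0, 356.0]] [[0.5555, 0.5349, 0.035], [0.5333, 0.6109, 0.035], [0.5489, 0.618, 0.035], [0.5714, 0.541, 0.035]]
[269.  228.7] [ 9.9 52.2] [[242.8000030517578, 224.39999389648438], [294.8999938964844, 223.0], [295.20001220703125, 232.89999389648438], [243.10000610351562, 234.3000030517578]] [[0.4517, 0.3347, 0.035], [0.4333, 0.3884, 0.035], [0.4442, 0.3918, 0.035], [0.4628, 0.3376, 0.035]]
[436.2 263.4] [114.7 127.8] [[363.6000061035156, 309.29998779296875], [398.29998779296875, 186.39999389648438], [508.70001220703125, 217.5], [474.0, 340.5]] [[0.5135, 0.4957, 0.035], [0.362, 0.4807, 0.035], [0.3581, 0.6098, 0.035], [0.5168, 0.6435, 0.035]]
[103.7 190.9] [63.2 16.4] [[71.0999984741211, 188.6999969482422], [76.30000305175781, 173.10000610351562], [136.3000030517578, 193.10000610351562], [131.10000610351562, 208.6999969482422]] [[0.4683, 0.1452, 0.035], [0.4491, 0.1495, 0.035], [0.4515, 0.2165, 0.035], [0.4708, 0.2133, 0.035]]
```

View pics/w1.png

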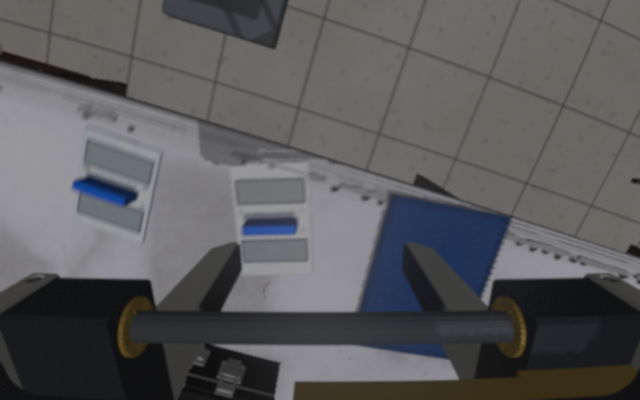

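The fin appears at (269,229), with the plate around it spanning cols 232–311 and rows 165–275. Both views put the fin centre at about (0.447, 0.363).

>>> {"name": "carry_out", "arguments": {"increments": [{"linear": [0.02,0.02,-0.028],"yaw": 0},{"linear": [0.04,0.04,-0.057],"yaw": -0.02},{"linear": [0.04,0.06,-0.057],"yaw": -0.02},{"linear": [0.04,0.07,-0.057],"yaw": -0.02},{"linear": [0.04,0.07,-0.057],"yaw": -0.02}]}}

```text
t: 1.45
tool_pos: [0.4496, 0.3585, 0.1291]
orientation: [-1.561, -0.255, 0.257]
force: [-0.5, -0.5, 0.2]
opening: 0.0931
```

```bash
python3 -c "
from st import *
p=robot.camera_params('wrist');im=robot.read_camera('wrist');cv2.imwrite('pics/w2.png',im)
m=blue(im)
for c in cv2.findContours(m,0,2)[0]:
    if cv2.contourArea(c)>200:
        r=cv2.minAreaRect(c);b=cv2.boxPoints(r);print(np.round(r[0],1),np.round(r[1],1),b.round(1).tolist(),onz(p,b,.035).round(4).tolist())
"
```

```text
t 1.45 pos [0.4496 0.3585 0.1291] f [-0.5 -0.5  0.2] open 0.0931 zaxis [-0.32   0.947 -0.005] yaxis [-0.    -0.006 -1.   ]
[433.7 352.4] [33.7 16.6] [[415.70001220703125, 357.79998779296875], [418.3999938964844, 341.3999938964844], [451.70001220703125, 346.8999938964844], [448.8999938964844, 363.29998779296875]] [[0.5628, 0.4939, 0.035], [0.544, 0.4884, 0.035], [0.54, 0.5223, 0.035], [0.5589, 0.5286, 0.035]]
[329. 210.] [12. 68.] [[295.0, 204.0], [363.0, 204.0], [363.0, 216.0], [295.0, 216.0]] [[0.451, 0.3352, 0.035], [0.4328, 0.3885, 0.035], [0.4426, 0.3922, 0.035], [0.461, 0.3383, 0.035]]
[532.1 247.1] [141.1 138.1] [[441.8999938964844, 287.1000061035156], [490.20001220703125, 157.8000030517578], [622.2999877929688, 207.10000610351562], [574.0, 336.5]] [[0.4829, 0.4842, 0.035], [0.3636, 0.4718, 0.035], [0.3621, 0.6045, 0.035], [0.4923, 0.6361, 0.035]]
[112.7 153.5] [84.6 22.2] [[69.30000305175781, 148.89999389648438], [77.0999984741211, 128.10000610351562], [156.1999969482422, 158.10000610351562], [148.39999389648438, 178.8000030517578]] [[0.466, 0.1454, 0.035], [0.4471, 0.1499, 0.035], [0.4504, 0.2172, 0.035], [0.4694, 0.2141, 0.035]]
```

View pics/w2.png

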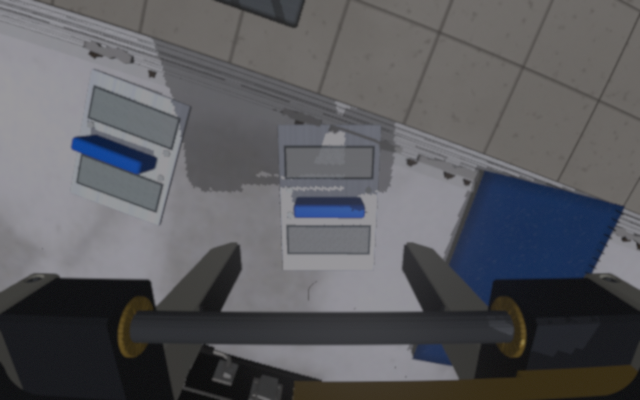

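```bash
python3 -c "
from st import *
p=robot.camera_params('wrist');im=cv2.imread('pics/w2.png')
cv2.imwrite('pics/w2c.png',cv2.resize(im[110:280,265:395],None,fx=3.5,fy=3.5,interpolation=cv2.INTER_CUBIC))
w=onz(p,[(330,125),(329,270),(278,200),(379,200)],.005);print(w.round(4),(w[0]+w[1])/2,np.linalg.norm(w[0]-w[1]),np.linalg.norm(w[2]-w[3]))
to((.447,.3636,.129))
"
```

```text
t 1.5 pos [0.4502 0.3589 0.1301] f [-0.2 -0.5  0.1] open 0.0931 zaxis [-0.321  0.947 -0.005] yaxis [ 0.001 -0.005 -1.   ]
[[0.3832 0.3432 0.005 ]
 [0.5152 0.388  0.005 ]
 [0.4624 0.3197 0.005 ]
 [0.4323 0.4083 0.005 ]] [0.44917485 0.36560926 0.005     ] 0.1394544486015299 0.09357884661249599
linear [-0.0015  0.0011  0.0055]
```

View pics/w2c.png

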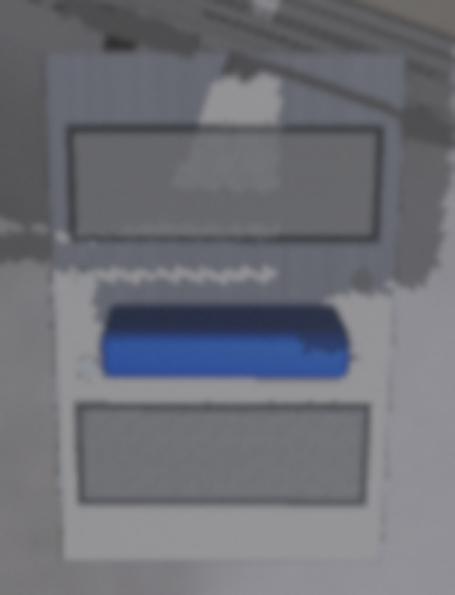

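The carrier's plate measures 139 mm, so this is the long one, and it is aligned with the jaws. I'll descend onto the fin ends.

>>> {"name": "carry_out", "arguments": {"increments": [{"linear": [0.0,0.03,0.006],"yaw": 0},{"linear": [0.0,0.07,0.006],"yaw": 0},{"linear": [0.0,0.1,0.006],"yaw": 0},{"linear": [0.0,0.111,0.006],"yaw": 0},{"linear": [0.0,0.111,0.006],"yaw": 0}]}}

```text
t: 2.12
tool_pos: [0.4482, 0.3645, 0.0195]
orientation: [-1.56, -0.257, 0.256]
force: [-0.3, 0.3, 0.4]
opening: 0.0929
```

```bash
python3 -c "
from st import *
im=robot.read_camera('wrist');cv2.imwrite('pics/w3.png',im)
to((.448,.3645,.018))
"
```

```text
t 2.12 pos [0.4482 0.3645 0.0195] f [-0.3  0.3  0.4] open 0.0929 zaxis [-0.321  0.947 -0.005] yaxis [ 0.001 -0.005 -1.   ]
linear [-0.0002  0.0015  0.0001]
```

View pics/w3.png

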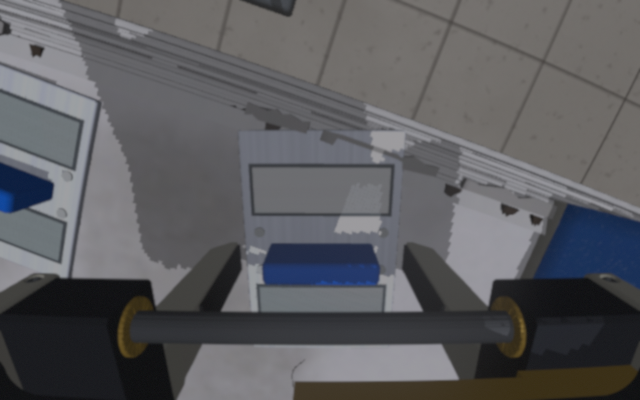

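The fin at (321,262) is centred between the fingers at (238,250) and (405,250). Closing now.

>>> {"name": "carry_out", "arguments": {"increments": [{"linear": [0,0.001,0],"yaw": 0},{"linear": [0,0.001,0],"yaw": 0},{"linear": [0,0.001,0],"yaw": 0},{"linear": [0,0.001,0],"yaw": 0},{"linear": [0,0.001,0],"yaw": 0}], "gripper": 0.3, "newtons": 15}}

```text
t: 2.8
tool_pos: [0.4491, 0.3648, 0.0197]
orientation: [-1.56, -0.258, 0.255]
force: [0.1, -0.2, 2.4]
opening: 0.0602
```

>>> {"name": "carry_out", "arguments": {"increments": [{"linear": [0,-0.01,0],"yaw": 0},{"linear": [0,-0.03,0],"yaw": 0},{"linear": [0,-0.06,0],"yaw": 0},{"linear": [0,-0.08,0],"yaw": 0},{"linear": [0,-0.08,0],"yaw": 0}]}}

```text
t: 3.42
tool_pos: [0.4505, 0.3662, 0.1026]
orientation: [-1.558, -0.262, 0.251]
force: [0.2, -0.3, -1.7]
opening: 0.0596
```

```bash
python3 -c "
from st import *
im=robot.read_camera('wrist');cv2.imwrite('pics/w4.png',im)
im=robot.read_camera('scene');cv2.imwrite('pics/s4.png',cv2.resize(im[120:280,200:370],None,fx=4,fy=3.7))
"
```

```text
t 3.42 pos [0.4505 0.3662 0.1026] f [ 0.2 -0.3 -1.7] open 0.0596 zaxis [-0.321  0.947 -0.003] yaxis [ 0.007 -0.001 -1.   ]
```

View pics/w4.png

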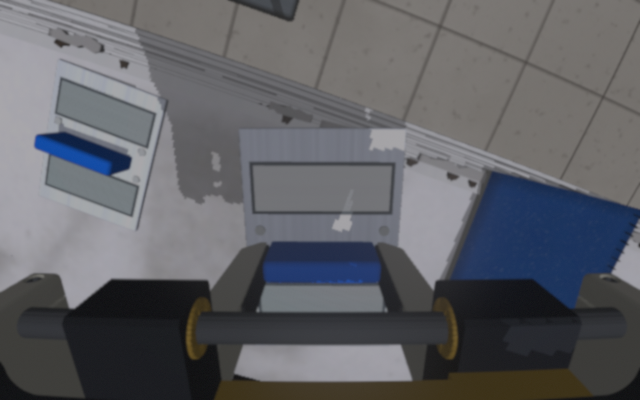

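View pics/s4.png

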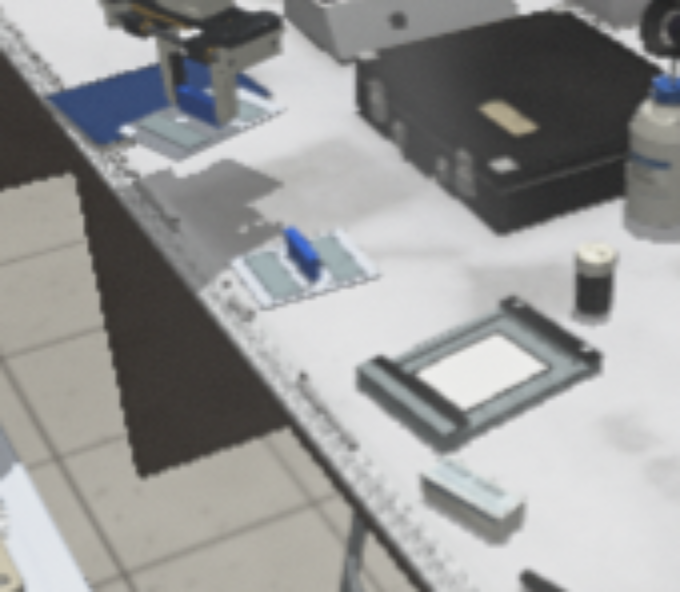

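```bash
python3 -c "
from st import *
to((.45,.15,.2),(-.14,.99))
"
```

```text
t 3.52 pos [0.4487 0.365  0.0995] f [ 0.4 -0.2 -1.9] open 0.0598 zaxis [-0.321  0.947 -0.005] yaxis [ 0.003 -0.004 -1.   ]
linear [-0.0677 -0.0997 -0.2045] yaw 0.1863
```

>>> {"name": "carry_out", "arguments": {"increments": [{"linear": [-0.01,-0.04,-0.03],"yaw": 0.03},{"linear": [-0.023,-0.075,-0.07],"yaw": 0.07},{"linear": [-0.038,-0.1,-0.115],"yaw": 0.11},{"linear": [-0.053,-0.1,-0.16],"yaw": 0.15},{"linear": [-0.068,-0.1,-0.2],"yaw": 0.186}]}}

```text
t: 4.15
tool_pos: [0.4476, 0.1525, 0.1992]
orientation: [-1.572, -0.11, 0.109]
force: [0.5, -0.2, -1.1]
opening: 0.0597
```

>>> {"name": "carry_out", "arguments": {"increments": [{"linear": [0,0,0],"yaw": 0},{"linear": [0,0,0],"yaw": 0}]}}

```text
t: 4.4
tool_pos: [0.4471, 0.1525, 0.198]
orientation: [-1.572, -0.109, 0.11]
force: [0.7, -0.2, -2.1]
opening: 0.0596
```

```bash
python3 -c "
from st import *
import pickle
p=robot.camera_params('wrist');im=robot.read_camera('wrist');cv2.imwrite('pics/w5.png',im);pickle.dump(p,open('w5.pkl','wb'))
im=robot.read_camera('top');cv2.imwrite('pics/t5.png',im)
"
```

```text
t 4.4 pos [0.4471 0.1525 0.198 ] f [ 0.7 -0.2 -2.1] open 0.0596 zaxis [-0.138  0.99  -0.004] yaxis [-0.    -0.004 -1.   ]
```

View pics/w5.png

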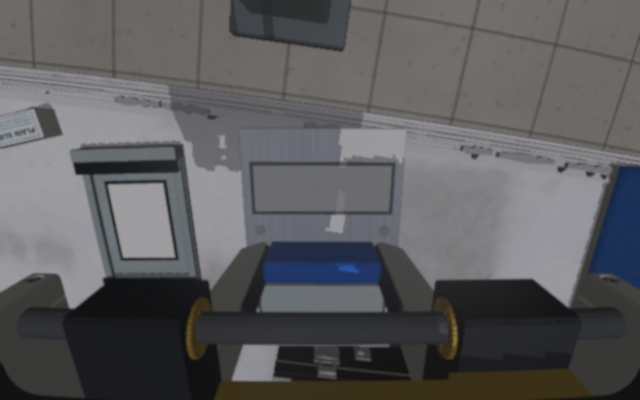

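```bash
python3 -c "
import cv2
im=cv2.imread('pics/w5.png');cv2.imwrite('pics/w5c.png',cv2.resize(im[135:285,60:210],None,fx=4,fy=4,interpolation=cv2.INTER_CUBIC))
im=cv2.imread('pics/t5.png');cv2.imwrite('pics/t5c.png',cv2.resize(im[180:255,290:360],None,fx=8,fy=8,interpolation=cv2.INTER_CUBIC))"
```

```text
(no output)
```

View pics/w5c.png

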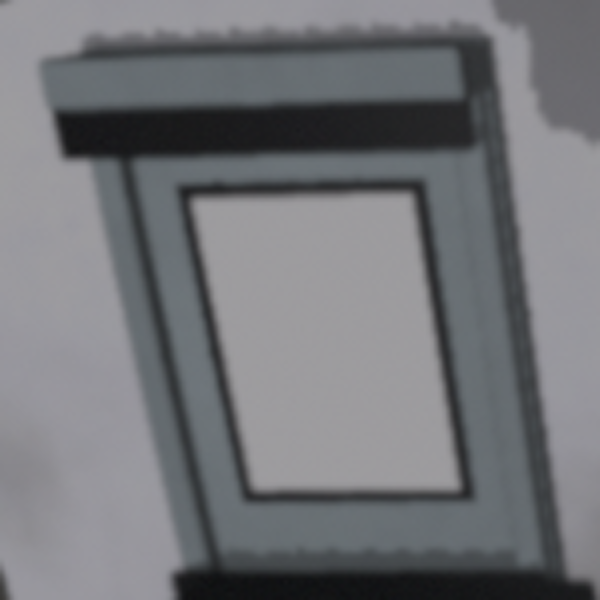

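View pics/t5c.png

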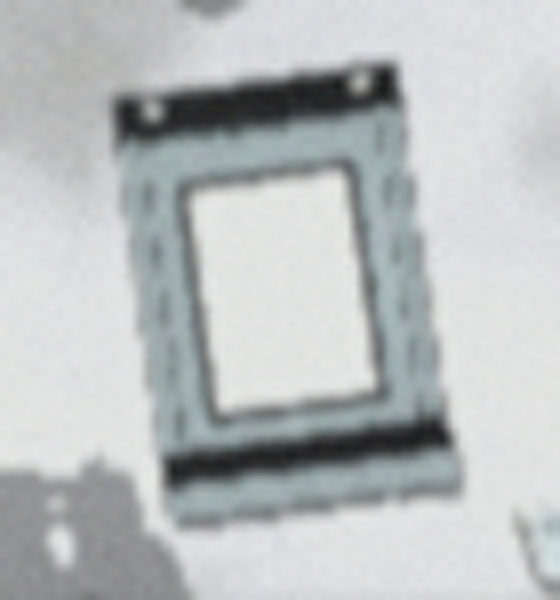

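```bash
cat > fr.py <<'E'
from h import *
import pickle
from plant import robot
p=pickle.load(open('w5.pkl','rb'));pt=robot.camera_params('top')
W=lambda l,z:onz(p,np.array(l)/4+[60,135],z)[:,:2]
T=lambda l,z:onz(pt,np.array(l)/8+[290,180],z)[:,:2]
def rep(n,w):print(n,w.round(4).tolist(),"mean",w.mean(0).round(4),"sides",[round(float(np.linalg.norm(w[i]-w[i-1])),4) for i in range(len(w))])
def yd(a,b):print("  ydir angle",np.degrees(np.arctan2(*(a-b)[::-1])).round(2))
w=W([(52,112),(473,98),(474,148),(62,158)],.023);rep("W lip",w);yd(w[3],w[2]);yd(w[0],w[1])
f=W([(186,190),(421,184),(467,496),(247,496)],.008);rep("W white",f);yd(f[0],f[1]);yd(f[3],f[2])
a=(f[0]+f[1]-f[2]-f[3]);print("  xdir-90",np.degrees(np.arctan2(a[1],a[0])).round(2)-90+180+90-90)
w=T([(165,460),(448,428),(450,445),(168,485)],.023);rep("T lip",w);yd(w[0],w[1]);yd(w[3],w[2])
f=T([(187,187),(352,163),(380,393),(213,416)],.008);rep("T white",f);yd(f[0],f[1]);yd(f[3],f[2])
w=T([(117,97),(397,66),(402,100),(122,142)],.0195);rep("T farlip",w);yd(w[0],w[1]);yd(w[3],w[2])
w=T([(180,525),(460,490)],.02);rep("T near end",w)
E
python3 fr.py
```

```text
W lip [[0.4559, -0.121], [0.4366, -0.0034], [0.4501, -0.0029], [0.4685, -0.1191]] mean [ 0.4528 -0.0616] sides [0.0127, 0.1191, 0.0135, 0.1176]
  ydir angle -81.03
  ydir angle -80.71
W white [[0.4774, -0.0938], [0.4663, -0.0245], [0.5623, -0.0106], [0.5729, -0.0799]] mean [ 0.5197 -0.0522] sides [0.0964, 0.0701, 0.097, 0.0701]
  ydir angle -80.82
  ydir angle -81.29
  xdir-90 -81.73000000000002
T lip [[0.4447, -0.0067], [0.4596, -0.1204], [0.4527, -0.1213], [0.4347, -0.0081]] mean [ 0.4479 -0.0641] sides [0.0101, 0.1147, 0.0069, 0.1146]
  ydir angle 97.42
  ydir angle 99.03
T white [[0.5576, -0.0133], [0.5686, -0.0811], [0.4741, -0.0936], [0.4636, -0.0256]] mean [ 0.516  -0.0534] sides [0.0948, 0.0687, 0.0953, 0.0688]
  ydir angle 99.29
  ydir angle 98.81
T farlip [[0.5928, 0.0158], [0.6075, -0.0986], [0.5934, -0.1008], [0.5742, 0.0134]] mean [ 0.592  -0.0426] sides [0.0187, 0.1154, 0.0142, 0.1158]
  ydir angle 97.33
  ydir angle 99.56
T near end [[0.4189, -0.0132], [0.4349, -0.1256]] mean [ 0.4269 -0.0694] sides [0.1136, 0.1136]
```

```bash
python3 -c "
from st import *
import pickle
p=pickle.load(open('w5.pkl','rb'))
for zz in(.1785,.1835):
  w=onz(p,[(240,128.5),(405,128.5)],zz);print('near edge in tool',(R.T@(w-P).T).T.round(4))
  w=onz(p,[(250,163),(393,163),(250,213),(393,213)],zz);print('slide in tool',(R.T@(w-P).T).T.round(4))
# predicted rows for plate near edge vs tilt about pads axis (tool y -.011) 
for t in (0,5,9,12):
  c,s_=np.cos(np.radians(t)),np.sin(np.radians(t))
  x,y=-.070,.0145-(-.004)
  q=np.array([x*c+y*s_, -.004 + (y*c-x*s_),0]);print(t,q.round(4),proj(p,P+R@q).round(1))
"

```

```text
t 4.5 pos [0.4473 0.1532 0.1985] f [-0.7 -0.  -2.1] open 0.0601 zaxis [-0.14   0.99  -0.004] yaxis [ 0.    -0.004 -1.   ]
near edge in tool [[-0.0709  0.0202 -0.0453]
 [-0.0709  0.0198  0.0451]]
slide in tool [[-0.0519  0.0202 -0.041 ]
 [-0.0519  0.0198  0.0396]
 [-0.0223  0.0202 -0.0429]
 [-0.0223  0.0198  0.0414]]
near edge in tool [[-0.0712  0.0152 -0.0441]
 [-0.0711  0.0148  0.0438]]
slide in tool [[-0.0527  0.0152 -0.0398]
 [-0.0526  0.0148  0.0385]
 [-0.0239  0.0152 -0.0417]
 [-0.0239  0.0148  0.0402]]
0 [-0.07    0.0145  0.    ] [[322.7 130.4]]
5 [-0.0681  0.0205  0.    ] [[322.6 133.4]]
9 [-0.0662  0.0252  0.    ] [[322.6 136.2]]
12 [-0.0646  0.0286  0.    ] [[322.6 138.7]]
```

```bash
python3 -c "
from st import *
pt=robot.camera_params('top')
print('can cap',onz(pt,[(313,171)],.064))
for z in(.1,.2,.3):print(z,onz(pt,[(378,175),(393,181),(410,181),(352,162)],z)[:,:2].round(3).tolist())
fx=np.array([-.988,-.155]);o=np.array([.519,-.0525])
to((*(o-.030*fx),.1),(-.155,.988))
"

```

```text
t 4.5 pos [0.4473 0.1532 0.1985] f [-0.7 -0.  -2.1] open 0.0601 zaxis [-0.14   0.99  -0.004] yaxis [ 0.    -0.004 -1.   ]
can cap [[ 0.65439527 -0.01102993  0.064     ]]
0.1 [[0.637, -0.213], [0.619, -0.259], [0.62, -0.311], [0.677, -0.132]]
0.2 [[0.617, -0.198], [0.601, -0.24], [0.602, -0.288], [0.654, -0.124]]
0.3 [[0.597, -0.184], [0.582, -0.222], [0.583, -0.266], [0.631, -0.116]]
linear [ 0.0722  0.0994 -0.2129] yaw -0.0151
```

>>> {"name": "carry_out", "arguments": {"increments": [{"linear": [0.01,0,-0.045],"yaw": 0},{"linear": [0.02,0,-0.095],"yaw": 0},{"linear": [0.04,0.02,-0.145],"yaw": -0.01},{"linear": [0.058,0.05,-0.19],"yaw": -0.015},{"linear": [0.067,0.075,-0.213],"yaw": -0.015}]}}

```text
t: 5.12
tool_pos: [0.5444, -0.0497, 0.1229]
orientation: [-1.572, -0.122, 0.123]
force: [-0.7, 0.8, -2.0]
opening: 0.0601
```

>>> {"name": "carry_out", "arguments": {"increments": [{"linear": [0,0,0],"yaw": 0},{"linear": [0,0,0],"yaw": 0}]}}

```text
t: 5.38
tool_pos: [0.5444, -0.0485, 0.1229]
orientation: [-1.571, -0.122, 0.124]
force: [-0.1, -0.1, -1.9]
opening: 0.0599
```

```bash
cat >> st.py <<'E'
fx=np.array([-.988,-.155]);fy=np.array([.155,-.988]);o=np.array([.519,-.0525])
d=P[:2]-o;print("frame coords TCP x,y mm",(1e3*d@fx).round(1),(1e3*d@fy).round(1),"z",(P[2]*1e3).round(1))
E
python3 -c "
from st import *
to((*(o-.025*fx),.12),(-.155,.988))
im=robot.read_camera('wrist');cv2.imwrite('pics/w6.png',im)
"
```

```text
t 5.38 pos [ 0.5444 -0.0485  0.1229] f [-0.1 -0.1 -1.9] open 0.0599 zaxis [-0.156  0.988 -0.004] yaxis [-0.001 -0.004 -1.   ]
frame coords TCP x,y mm -25.7 -0.0 z 122.9
linear [-0.0007  0.0029 -0.    ] yaw 0.001
```

View pics/w6.png

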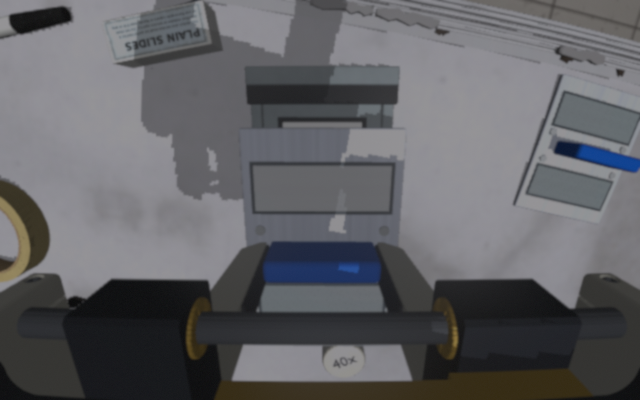

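The frame's dark lip spans cols 246–398 at rows 84–103, and the plate spans cols 240–405. Both are centred at col 322 and square to each other.

```bash
python3 -c "
from st import *
p=robot.camera_params('wrist')
im=cv2.imread('pics/w6.png');cv2.imwrite('pics/w6c.png',cv2.resize(im[55:145,230:420],None,fx=4,fy=4,interpolation=cv2.INTER_CUBIC))
w=onz(p,[(247,103),(398,103),(247,84),(398,84)],.023)[:,:2]-o
print((w@fx*1e3).round(1),(w@fy*1e3).round(1))
"
```

```text
t 5.42 pos [ 0.5448 -0.0484  0.1237] f [ 0.1  0.2 -1. ] open 0.0598 zaxis [-0.156  0.988 -0.004] yaxis [ 0.    -0.004 -1.   ]
frame coords TCP x,y mm -26.1 -0.0 z 123.7
[60.1 60.4 74.2 74.5] [ 58.8 -59.3  58.  -58.4]
```

View pics/w6c.png

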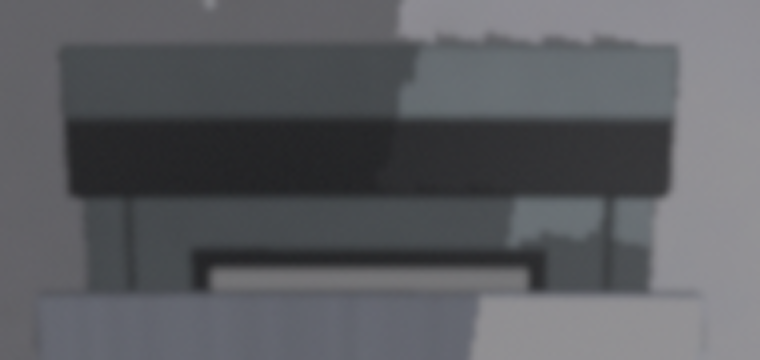

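The frame pose is confirmed to within 0.5 mm: lip edges at 60 and 74, sides at ±59. Lowering now towards the shallow lip.

>>> {"name": "carry_out", "arguments": {"increments": [{"linear": [0,0.03,0],"yaw": 0},{"linear": [0,0.055,0],"yaw": 0},{"linear": [0,0.07,0],"yaw": 0},{"linear": [0,0.078,0],"yaw": 0},{"linear": [0,0.078,0],"yaw": 0}]}}

```text
t: 6.05
tool_pos: [0.5449, -0.0485, 0.0459]
orientation: [-1.571, -0.124, 0.124]
force: [0.0, 0.4, -1.8]
opening: 0.0597
```

>>> {"name": "carry_out", "arguments": {"increments": [{"linear": [0,0.002,0],"yaw": 0},{"linear": [0,0.004,0],"yaw": 0},{"linear": [0,0.006,0],"yaw": 0},{"linear": [0,0.008,0],"yaw": 0},{"linear": [0,0.008,0],"yaw": 0}]}}

```text
t: 6.68
tool_pos: [0.5449, -0.0486, 0.038]
orientation: [-1.572, -0.124, 0.124]
force: [-0.7, -0.7, 0.2]
opening: 0.0601
```

```bash
python3 -c "
from st import *
im=robot.read_camera('wrist');cv2.imwrite('pics/w7.png',im)
im=robot.read_camera('scene');cv2.imwrite('pics/s7.png',cv2.resize(im[150:290,260:400],None,fx=4.2,fy=4.2,interpolation=cv2.INTER_CUBIC))
"
```

```text
t 6.67 pos [ 0.5449 -0.0486  0.038 ] f [-0.7 -0.7  0.2] open 0.0601 zaxis [-0.157  0.988 -0.004] yaxis [ 0.001 -0.004 -1.   ]
frame coords TCP x,y mm -26.2 0.2 z 38.0
```

View pics/w7.png

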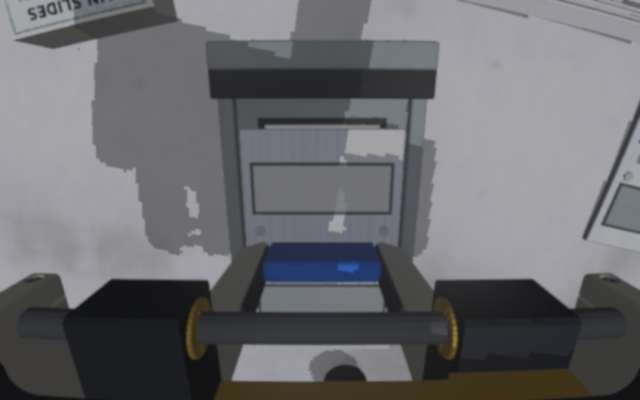

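View pics/s7.png

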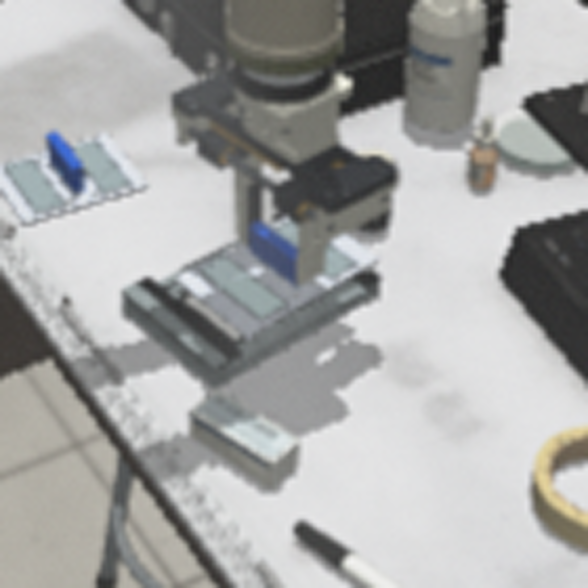

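Aligned and just touching the lip. Pressing a little further to tilt the carrier.

>>> {"name": "carry_out", "arguments": {"increments": [{"linear": [0,0.001,0],"yaw": 0},{"linear": [0,0.002,0],"yaw": 0},{"linear": [0,0.003,0],"yaw": 0},{"linear": [0,0.003,0],"yaw": 0}]}}

```text
t: 7.28
tool_pos: [0.5448, -0.0487, 0.0348]
orientation: [-1.572, -0.124, 0.124]
force: [-2.7, -1.4, 2.0]
opening: 0.0595
```

```bash
python3 -c "
from st import *
im=robot.read_camera('wrist');cv2.imwrite('pics/w8.png',im)
a=cv2.imread('pics/w7.png')
cv2.imwrite('pics/w8c.png',cv2.resize(np.vstack([a[90:240,200:440],im[90:240,200:440]]),None,fx=2,fy=2))
"
```

```text
t 7.28 pos [ 0.5448 -0.0487  0.0348] f [-2.7 -1.4  2. ] open 0.0595 zaxis [-0.157  0.988 -0.004] yaxis [ 0.    -0.004 -1.   ]
frame coords TCP x,y mm -26.1 0.2 z 34.8
```

View pics/w8c.png

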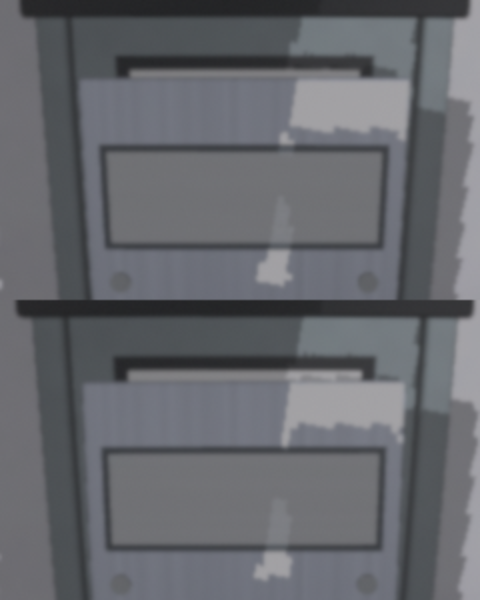

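It is tilting: the near edge moved from row 129 to 131 and is narrower, with light force. Continuing down.

>>> {"name": "carry_out", "arguments": {"increments": [{"linear": [0,0.001,0],"yaw": 0},{"linear": [0,0.002,0],"yaw": 0},{"linear": [0,0.002,0],"yaw": 0}]}}

```text
t: 7.7
tool_pos: [0.5451, -0.0487, 0.0343]
orientation: [-1.572, -0.124, 0.124]
force: [-10.3, -0.4, 16.6]
opening: 0.06
```

```bash
python3 -c "
from st import *
im=robot.read_camera('wrist');cv2.imwrite('pics/w9.png',im)
a=cv2.imread('pics/w7.png')
cv2.imwrite('pics/w9c.png',cv2.resize(np.vstack([a[90:240,200:440],im[90:240,200:440]]),None,fx=2,fy=2))
"
```

```text
t 7.7 pos [ 0.5451 -0.0487  0.0343] f [-10.3  -0.4  16.6] open 0.06 zaxis [-0.157  0.988 -0.004] yaxis [ 0.001 -0.004 -1.   ]
frame coords TCP x,y mm -26.3 0.2 z 34.3
```

View pics/w9c.png

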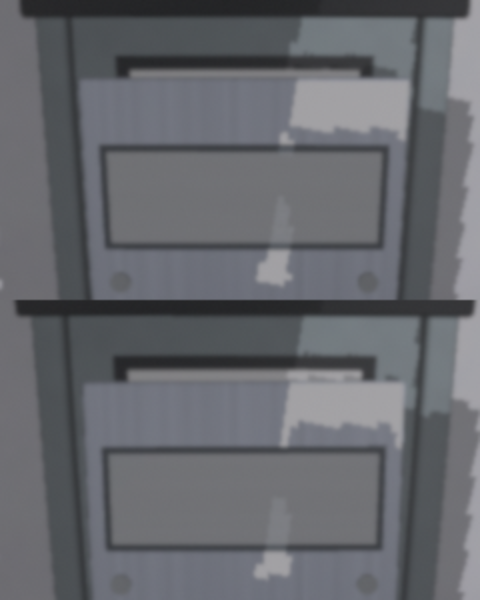

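Force rose to 18 N, so the near end is on the floor. I'll lift 2 mm and slide towards the deep lip.

>>> {"name": "carry_out", "arguments": {"increments": [{"linear": [0,-0.002,0],"yaw": 0},{"linear": [-0.004,-0.002,0],"yaw": 0},{"linear": [-0.009,-0.002,0],"yaw": 0},{"linear": [-0.012,-0.002,0],"yaw": 0},{"linear": [-0.012,-0.002,0],"yaw": 0}]}}

```text
t: 8.38
tool_pos: [0.5328, -0.0505, 0.036]
orientation: [-1.571, -0.123, 0.124]
force: [0.4, -0.6, -1.8]
opening: 0.0597
```

```bash
python3 -c "
from st import *
im=robot.read_camera('wrist');cv2.imwrite('pics/w10.png',im)
a=cv2.imread('pics/w9.png')
cv2.imwrite('pics/w10c.png',cv2.resize(np.vstack([a[90:240,200:440],im[90:240,200:440]]),None,fx=2,fy=2))
"
```

```text
t 8.38 pos [ 0.5328 -0.0505  0.036 ] f [ 0.4 -0.6 -1.8] open 0.0597 zaxis [-0.157  0.988 -0.004] yaxis [ 0.    -0.004 -1.   ]
frame coords TCP x,y mm -13.9 0.2 z 36.0
```

View pics/w10c.png

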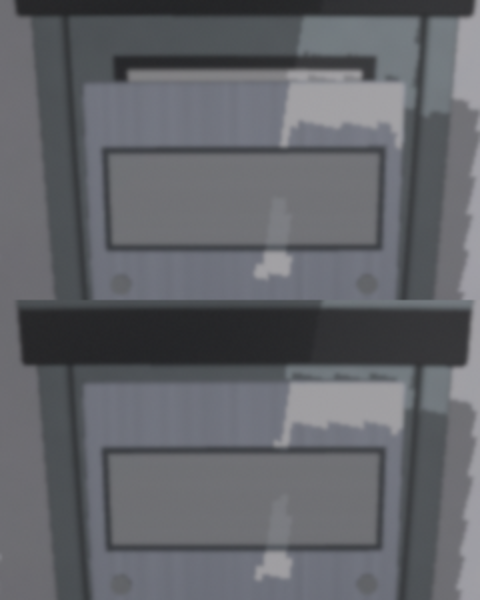

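Moving freely with the tilt held (hanging force only). Continuing under the lip.

>>> {"name": "carry_out", "arguments": {"increments": [{"linear": [-0.003,0,0],"yaw": 0},{"linear": [-0.006,0,0],"yaw": 0},{"linear": [-0.009,0,0],"yaw": 0},{"linear": [-0.012,0,0],"yaw": 0},{"linear": [-0.012,0,0],"yaw": 0}]}}

```text
t: 9.05
tool_pos: [0.5209, -0.0525, 0.0362]
orientation: [-1.572, -0.123, 0.124]
force: [-0.6, -0.9, -0.6]
opening: 0.0597
```

>>> {"name": "carry_out", "arguments": {"increments": [{"linear": [-0.002,0,0],"yaw": 0},{"linear": [-0.003,0,0],"yaw": 0},{"linear": [-0.003,0,0],"yaw": 0}]}}

```text
t: 9.43
tool_pos: [0.5179, -0.0529, 0.0362]
orientation: [-1.572, -0.123, 0.123]
force: [0.3, -1.1, -2.1]
opening: 0.06
```

```bash
python3 -c "
from st import *
im=robot.read_camera('wrist');cv2.imwrite('pics/w11.png',im)
"
```

```text
t 9.43 pos [ 0.5179 -0.0529  0.0362] f [ 0.3 -1.1 -2.1] open 0.06 zaxis [-0.157  0.988 -0.004] yaxis [ 0.    -0.004 -1.   ]
frame coords TCP x,y mm 1.1 0.3 z 36.2
```

View pics/w11.png

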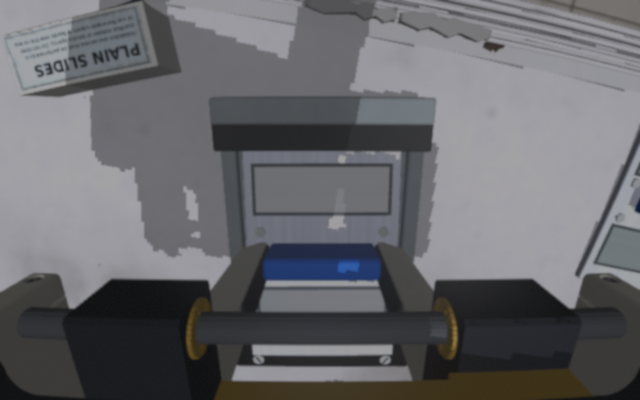

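The near end has disappeared under the dark lip (inner edge at row 151). Pushing home to the wall.

>>> {"name": "carry_out", "arguments": {"increments": [{"linear": [-0.001,0,0],"yaw": 0},{"linear": [-0.002,0,0],"yaw": 0},{"linear": [-0.003,0,0],"yaw": 0},{"linear": [-0.003,0,0],"yaw": 0}]}}

```text
t: 9.98
tool_pos: [0.5149, -0.0534, 0.0362]
orientation: [-1.572, -0.123, 0.123]
force: [-0.7, 0.3, -2.1]
opening: 0.0601
```

>>> {"name": "carry_out", "arguments": {"increments": [{"linear": [-0.001,0,0],"yaw": 0},{"linear": [-0.002,0,0],"yaw": 0},{"linear": [-0.002,0,0],"yaw": 0}]}}

```text
t: 10.35
tool_pos: [0.5143, -0.0537, 0.0369]
orientation: [-1.572, -0.126, 0.121]
force: [5.1, 1.3, -2.5]
opening: 0.0599
```

It has reached the wall (5 N). Now I'll level it down, easing the TCP back about 2.5 mm because the pivot swings as it rotates.

>>> {"name": "carry_out", "arguments": {"increments": [{"linear": [0,0.002,0],"yaw": 0},{"linear": [0.0005,0.0035,0],"yaw": 0},{"linear": [0.001,0.005,0],"yaw": 0},{"linear": [0.0015,0.006,0],"yaw": 0},{"linear": [0.0015,0.006,0],"yaw": 0}]}}

```text
t: 10.98
tool_pos: [0.5158, -0.0536, 0.0309]
orientation: [-1.572, -0.125, 0.121]
force: [0.6, -1.1, 0.4]
opening: 0.06
```

```bash
python3 -c "
from st import *
im=robot.read_camera('wrist');cv2.imwrite('pics/w12.png',im)
im=robot.read_camera('scene');cv2.imwrite('pics/s12.png',cv2.resize(im[170:290,270:390],None,fx=4.8,fy=4.8,interpolation=cv2.INTER_CUBIC))
"
```

```text
t 10.97 pos [ 0.5158 -0.0536  0.0309] f [ 0.6 -1.1  0.4] open 0.06 zaxis [-0.156  0.988 -0.005] yaxis [ 0.003 -0.004 -1.   ]
frame coords TCP x,y mm 3.3 0.5 z 30.9
```

View pics/w12.png

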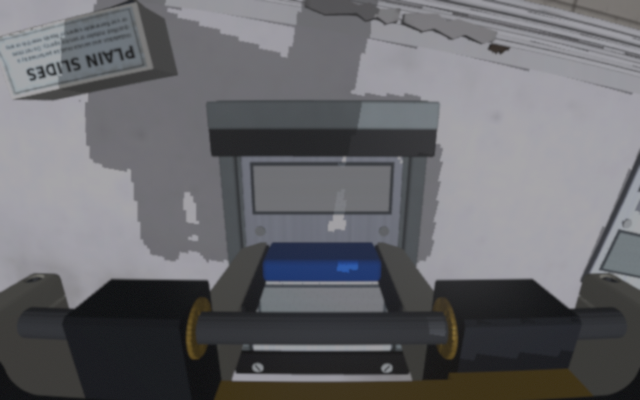

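View pics/s12.png

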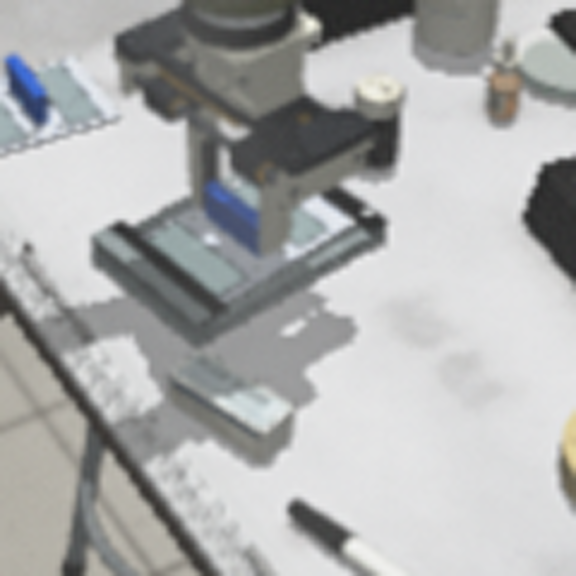

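>>> {"name": "carry_out", "arguments": {"increments": [{"linear": [0.0005,0.001,0],"yaw": 0},{"linear": [0.001,0.002,0],"yaw": 0},{"linear": [0.001,0.003,0],"yaw": 0},{"linear": [0.001,0.004,0],"yaw": 0},{"linear": [0.001,0.004,0],"yaw": 0}]}}

```text
t: 11.7
tool_pos: [0.517, -0.0534, 0.0273]
orientation: [-1.572, -0.126, 0.121]
force: [0.8, -0.8, 5.0]
opening: 0.0599
```

```bash
python3 -c "
from st import *
im=robot.read_camera('wrist');cv2.imwrite('pics/w13.png',im)
a=cv2.imread('pics/w12.png')
cv2.imwrite('pics/w13c.png',cv2.resize(np.hstack([a[90:390,200:440],im[90:390,200:440]]),None,fx=1.6,fy=1.6))
"
```

```text
t 11.7 pos [ 0.517  -0.0534  0.0273] f [ 0.8 -0.8  5. ] open 0.0599 zaxis [-0.156  0.988 -0.005] yaxis [ 0.004 -0.004 -1.   ]
frame coords TCP x,y mm 2.1 0.6 z 27.3
```

View pics/w13c.png

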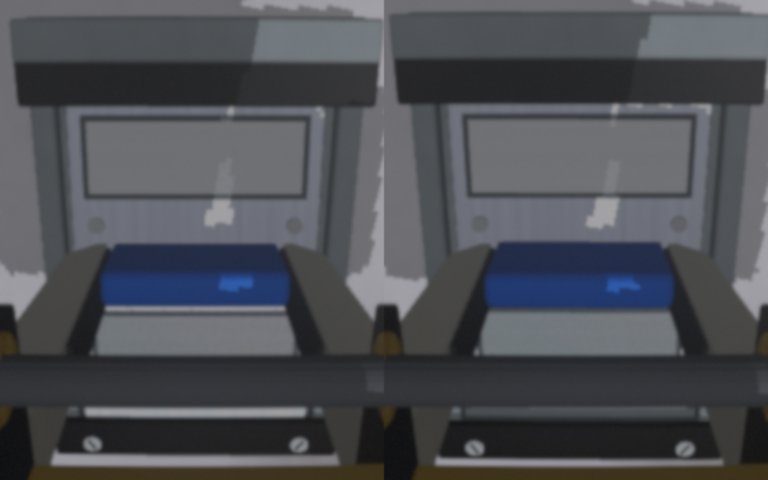

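The far end has dropped: grey floor is visible ahead of the shallow lip where the white plate end was. I'll press a bit more to seat it flat.

>>> {"name": "carry_out", "arguments": {"increments": [{"linear": [0,0.001,0],"yaw": 0},{"linear": [0,0.002,0],"yaw": 0},{"linear": [0,0.002,0],"yaw": 0}]}}

```text
t: 12.12
tool_pos: [0.5173, -0.0534, 0.0269]
orientation: [-1.572, -0.126, 0.121]
force: [-7.7, 1.5, 18.2]
opening: 0.0599
```

It's flat on the floor (stiff at 18 N). Lifting about 1 mm and sliding away to the far wall.

>>> {"name": "carry_out", "arguments": {"increments": [{"linear": [0,-0.001,0],"yaw": 0},{"linear": [0.0015,-0.001,0],"yaw": 0},{"linear": [0.003,-0.001,0],"yaw": 0},{"linear": [0.004,-0.001,0],"yaw": 0},{"linear": [0.004,-0.001,0],"yaw": 0}]}}

```text
t: 12.75
tool_pos: [0.5212, -0.0527, 0.0277]
orientation: [-1.572, -0.126, 0.121]
force: [-1.1, 0.2, -1.1]
opening: 0.0599
```

>>> {"name": "carry_out", "arguments": {"increments": [{"linear": [0.001,0,0],"yaw": 0},{"linear": [0.002,0,0],"yaw": 0},{"linear": [0.003,0,0],"yaw": 0},{"linear": [0.0035,0,0],"yaw": 0},{"linear": [0.0035,0,0],"yaw": 0}]}}

```text
t: 13.38
tool_pos: [0.5247, -0.0522, 0.0277]
orientation: [-1.572, -0.126, 0.121]
force: [-0.4, -0.5, -1.8]
opening: 0.06
```

```bash
python3 -c "
from st import *
im=robot.read_camera('wrist');cv2.imwrite('pics/w14.png',im)
cv2.imwrite('pics/w14c.png',cv2.resize(im[90:390,200:440],None,fx=1.8,fy=1.8))
"
```

```text
t 13.38 pos [ 0.5247 -0.0522  0.0277] f [-0.4 -0.5 -1.8] open 0.06 zaxis [-0.156  0.988 -0.005] yaxis [ 0.003 -0.004 -1.   ]
frame coords TCP x,y mm -5.7 0.5 z 27.7
```

View pics/w14c.png

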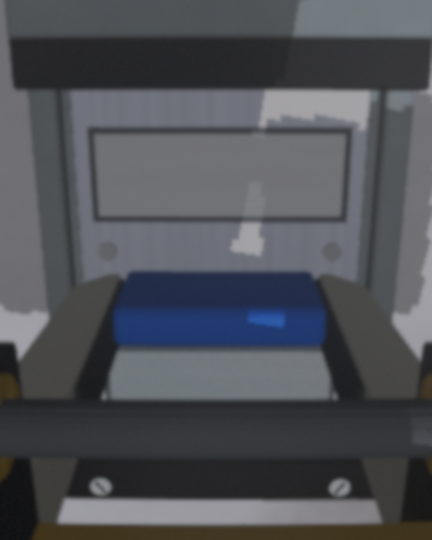

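>>> {"name": "carry_out", "arguments": {"increments": [{"linear": [0.001,0,0],"yaw": 0},{"linear": [0.002,0,0],"yaw": 0},{"linear": [0.002,0,0],"yaw": 0}]}}

```text
t: 13.8
tool_pos: [0.5249, -0.052, 0.0273]
orientation: [-1.571, -0.123, 0.124]
force: [-8.4, -1.9, 3.3]
opening: 0.0601
```

Far wall met (8 N). Lowering to the floor and releasing.

>>> {"name": "carry_out", "arguments": {"increments": [{"linear": [0,0.0005,0],"yaw": 0},{"linear": [0,0.0005,0],"yaw": 0}]}}

```text
t: 14.05
tool_pos: [0.5249, -0.052, 0.027]
orientation: [-1.571, -0.123, 0.124]
force: [-2.2, -0.3, 2.2]
opening: 0.0602
```

>>> {"name": "carry_out", "arguments": {"increments": [{"linear": [0,0,0],"yaw": 0},{"linear": [0,0,0],"yaw": 0},{"linear": [0,0,0],"yaw": 0},{"linear": [0,0,0],"yaw": 0}], "gripper": 0.85}}

```text
t: 14.55
tool_pos: [0.525, -0.052, 0.027]
orientation: [-1.572, -0.123, 0.124]
force: [-0.6, 0.0, 0.1]
opening: 0.0789
```

>>> {"name": "carry_out", "arguments": {"increments": [{"linear": [0,-0.02,0],"yaw": 0},{"linear": [0,-0.05,0],"yaw": 0},{"linear": [-0.01,-0.09,0],"yaw": 0},{"linear": [-0.02,-0.12,0.03],"yaw": 0},{"linear": [-0.02,-0.13,0.06],"yaw": 0}]}}

```text
t: 15.18
tool_pos: [0.4968, 0.0049, 0.1594]
orientation: [-1.572, -0.125, 0.12]
force: [0.3, 0.9, -0.5]
opening: 0.079
```

>>> {"name": "carry_out", "arguments": {"increments": [{"linear": [0,0,0.05],"yaw": 0},{"linear": [0,0,0.1],"yaw": 0},{"linear": [0,0,0.12],"yaw": 0},{"linear": [0,0,0.12],"yaw": 0}]}}

```text
t: 15.68
tool_pos: [0.4778, 0.1247, 0.1588]
orientation: [-1.572, -0.127, 0.122]
force: [0.1, -0.2, 0.1]
opening: 0.0789
```

```bash
python3 -c "
from st import *
import pickle
p=robot.camera_params('wrist');pickle.dump(p,open('w15.pkl','wb'))
im=robot.read_camera('wrist');cv2.imwrite('pics/w15.png',im)
im=robot.read_camera('scene');cv2.imwrite('pics/s15.png',cv2.resize(im[170:290,270:390],None,fx=4.8,fy=4.8,interpolation=cv2.INTER_CUBIC))
im=robot.read_camera('top');cv2.imwrite('pics/t15.png',cv2.resize(im[150:270,220:440],None,fx=3.6,fy=3.6,interpolation=cv2.INTER_CUBIC))
"
```

```text
t 15.68 pos [0.4778 0.1247 0.1588] f [ 0.1 -0.2  0.1] open 0.0789 zaxis [-0.158  0.987 -0.005] yaxis [ 0.004 -0.004 -1.   ]
frame coords TCP x,y mm 13.2 -181.5 z 158.8
```

View pics/w15.png

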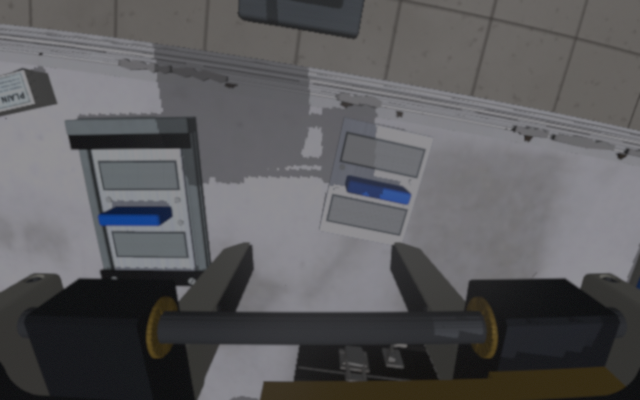

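View pics/s15.png

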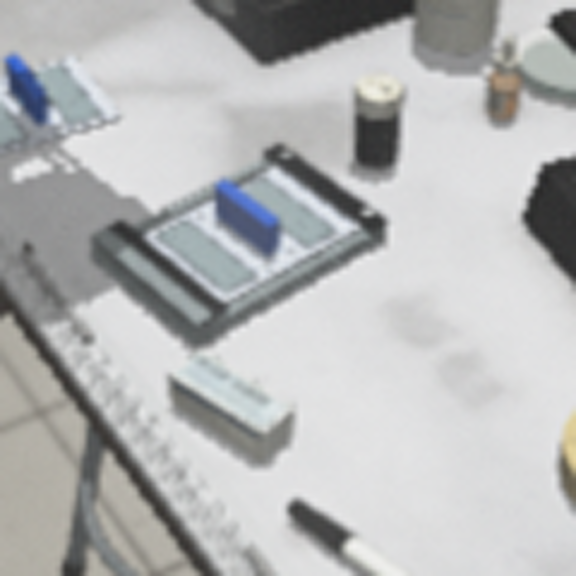

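View pics/t15.png

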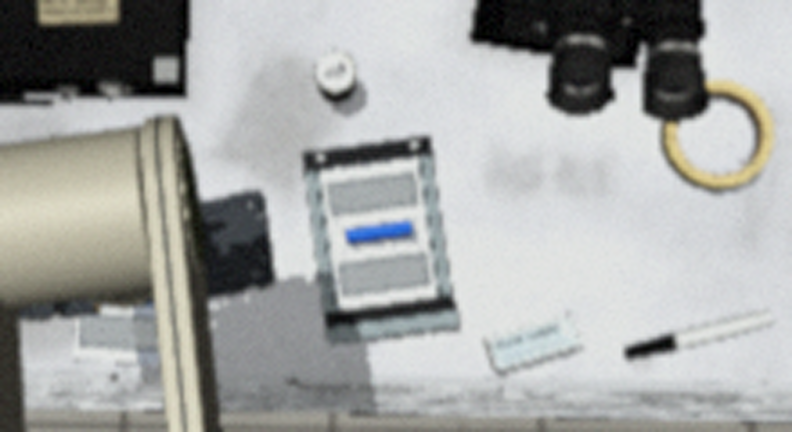

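```bash
python3 -c "
from h import *
import pickle
p=pickle.load(open('w15.pkl','rb'))
im=cv2.imread('pics/w15.png');cv2.imwrite('pics/w15c.png',cv2.resize(im[110:290,60:215],None,fx=4,fy=3.3,interpolation=cv2.INTER_CUBIC))
"
```

```text
(no output)
```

View pics/w15c.png

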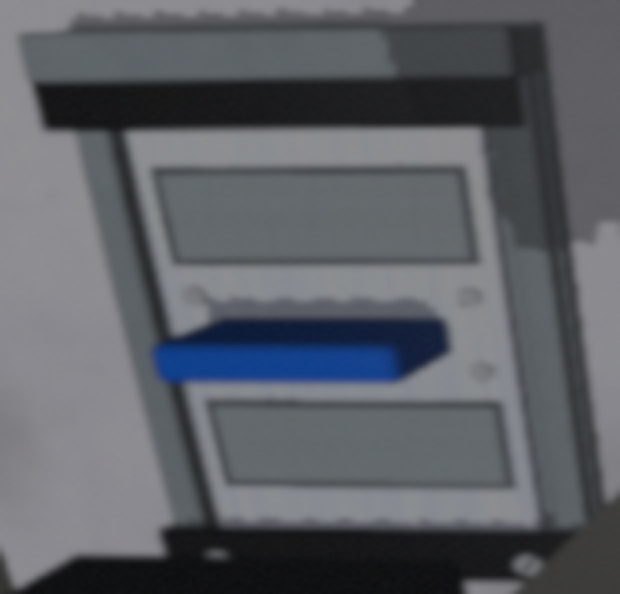

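```bash
python3 -c "
from h import *
import pickle
p=pickle.load(open('w15.pkl','rb'))
fx=np.array([-.988,-.155]);fy=np.array([.155,-.988]);o=np.array([.519,-.0525])
S=lambda l,z:(lambda w:np.c_[w@fx,w@fy]*1e3)(onz(p,np.array(l)/[4,3.3]+[60,110],z)[:,:2]-o).round(1)
a=S([(152,170),(462,168),(478,263),(175,263)],.013);b=S([(205,403),(500,402),(515,486),(230,486)],.013)
print(a.tolist(),b.tolist(),'centre',np.r_[a,b].mean(0))
print('lip',S([(36,84),(520,78),(522,123),(45,128)],.023).tolist())
f=S([(153,345),(395,345),(395,381),(160,381)],.043);print('fin top',f.tolist(),f.mean(0))
print('shallow lip edge',S([(165,530),(580,528)],.0195).tolist())
"
```

```text
[[46.7, 40.2], [46.8, -38.9], [18.1, -39.3], [18.0, 39.7]] [[-27.9, 40.5], [-26.8, -39.4], [-55.8, -39.8], [-57.0, 39.3]] centre [-4.7375  0.2875]
lip [[73.0, 57.3], [73.4, -60.2], [61.0, -59.3], [60.5, 57.7]]
fin top [[1.4, 28.0], [1.8, -30.8], [-8.9, -29.2], [-9.4, 28.5]] [-3.775 -0.875]
shallow lip edge [[-70.0, 56.2], [-67.1, -58.5]]
```

The carrier centre measures x = -4.7 mm from the slides and -3.8 mm from the fin top (target -4), with |y| under 1 mm. The plate end is hidden under both lips. Handing in.

```bash
python3 -c "
from plant import robot
print(robot.close_job(), robot.read_state()['t'])"
```

```text
the job is handed in; nothing more can be done
the job is handed in; nothing more can be done
```

The long carrier is fitted in the frame and released, and I've handed the job in; the hand-in reports no verdict. The robot's clock stood at about 16 s, against the 45 s limit.

- **How it went in:** I gripped the carrier by the ends of its fin and pressed its far end on the shallow lip to tilt it about 5.7°. That is below the 8 to 18° suggested, but it still cleared both lips. I pushed the near end home under the deep lip (5 N at the wall), levelled it to the floor, lifted it about 1 mm and slid it back to the far wall (8 N). Then I lowered it, let go and moved the arm clear.
- **Position:** the last wrist picture puts the carrier at x = -4.7 mm from the slides and -3.8 mm from the fin top, against a target of -4 mm. Sideways it reads +0.3 mm and -0.9 mm, and it is square to the recess within measuring error.
- **Flatness:** this was not measured as an angle. It rests on the stiff floor contact and on the slide and fin heights agreeing with a flat plate. Both plate ends are hidden under the lips.
- **Other objects:** the can, tape, slide box and marker look unmoved in the last pictures, and so does the short carrier in the wrist and scene views. I checked this by eye only.
- **Disagreement:** the top camera placed the frame about 3 to 4 mm off from the wrist camera. I used the wrist camera, which reproduced the lip edges to within 0.5 mm on the approach and about 1 mm in the last picture.

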